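Step the sample carousel back one notch

TASK

The sample feeder has fed one place too far. With the fingertips only, lifting nothing off the bench or out of the carousel, push the red ball knob over so that the ratchet pawl flips up out of the teeth, push the carousel back exactly one notch (against the yellow arrows, clockwise from above; its blue pegs are there to push on), then push the knob over again so that the pawl drops fully into the notch. Leave the vials standing in the carousel and do not shift the other things on the bench.

Things in the scene. Friction and masses are not known exactly. Their poses are not given: they have to be found in the camera images.
- feeder: White base plate of the sample feeder, 300 x 290 x 14 mm, fixed. Origin on the bench surface on the carousel's axis; z up. The plate spans x -135 to +165 and y -120 to +170 mm. Yellow arrows on it show the feed direction (counter-clockwise from above). The pawl is on its +y side. All offsets below are in this frame.
- hub (a point): Top of the blue hub on the carousel's upright axis, 75 mm above the bench. The carousel is a grey disc of radius 100 mm, its top face 45 mm above the bench, with 12 dark saw teeth around its rim (one every 30 degrees, 10 mm high, each with one upright face and one ramp), six blue pegs and three square vial cups.
- peg0 (a point): Top centre of a blue upright push peg fixed on the carousel: 14 mm diameter, 40 mm high, its top 85 mm above the bench, 68 mm from the carousel's axis and, seen from above, at an angle of 0 degrees plus the carousel joint's value from the feeder's x axis (counter-clockwise). Between neighbouring pegs there is a free gap of 54 mm.
- peg1 (a point): Top centre of a blue upright push peg fixed on the carousel: 14 mm diameter, 40 mm high, its top 85 mm above the bench, 68 mm from the carousel's axis, at 60 degrees plus the carousel joint's value.
- peg2 (a point): Top centre of a blue upright push peg fixed on the carousel: 14 mm diameter, 40 mm high, its top 85 mm above the bench, 68 mm from the carousel's axis, at 120 degrees plus the carousel joint's value.
- peg3 (a point): Top centre of a blue upright push peg fixed on the carousel: 14 mm diameter, 40 mm high, its top 85 mm above the bench, 68 mm from the carousel's axis, at 180 degrees plus the carousel joint's value.
- peg4 (a point): Top centre of a blue upright push peg fixed on the carousel: 14 mm diameter, 40 mm high, its top 85 mm above the bench, 68 mm from the carousel's axis, at 240 degrees plus the carousel joint's value.
- peg5 (a point): Top centre of a blue upright push peg fixed on the carousel: 14 mm diameter, 40 mm high, its top 85 mm above the bench, 68 mm from the carousel's axis, at 300 degrees plus the carousel joint's value.
- carousel (a joint): Carousel angle, rad, counter-clockwise from above (feed direction) positive. Starts near 0, in a notch; one notch back is -0.524 (play 0.02 either way). With the pawl down it cannot turn back. A pawl let down a little short of the notch rests low on a ramp, a little too far on a tooth top. It takes about 0.6 N at a peg and stays where it is left. Stops at +-1.5.
- pawl (a joint): Angle of the red ratchet pawl, rad, about a level pivot along the feeder's y: 0 down in a notch, about 0.11 on a tooth top, 1.2 fully up (stop). It is top-heavy: beyond about 0.6 it falls over to 1.2 and stays up by itself; below that it falls back down. Less than 1 N at the knob moves it.
- pawl_knob (a point): Centre of the pawl's red ball knob, 24 mm diameter, on a 48 mm stem from the pivot. Pawl down: it leans 24 mm from the pivot to the feeder's -x, 104 mm above the bench. Pushing it towards +x lifts the pawl; fully up it is 30 mm past the pivot, 99 mm above the bench. It swings in the plane y = 140 mm. To put the pawl back, push it towards -x.
- pawl_pivot (a point): The pawl's level pivot, below the knob's path, fixed at x 75, y 140 mm, 62 mm above the bench. Its axle runs to y 90 mm, carried by two grey cheeks at y 103 to 125 mm, 70 mm high. At y 92 mm the pawl's 75 mm arm runs from it to -x, its nose over the teeth (below 66 mm when down; it stands up to 135 mm when up).
- vial0_mid (a point): Middle of a small amber vial with white cap, 17 mm diameter, 42 mm high, standing loose in a cup on the carousel 32 mm from its axis; its cap's top is 89 mm above the bench. Its own z is the vial's axis.
- vial1_mid (a point): Likewise, the vial with the orange cap.
- vial2_mid (a point): Likewise, the vial with the green cap.
- reagent: White reagent bottle with blue cap, 38 mm diameter, 75 mm high, loose on the bench beside the feeder (-y side). Origin at its underside.
- jar: Clear specimen jar with yellow lid, 52 mm diameter, 60 mm high, loose on the bench beside the feeder (-y side). Origin at its underside.
- carton: Red and white carton, 110 x 75 x 45 mm (x, y, z), loose on the bench well to the left or right of the feeder. Origin at its underside.
- cassette: White test cassette, 22 x 70 x 8 mm, loose on the bench on the other side of the feeder from the carton. Origin at its underside.

How it is judged:
On the way, in this order (a step that is already met when the one before it is completed fails the run):
1. the pawl is lifted and stays up, the carousel still in its first notch (value of joint pawl above 0.8 rad and value of joint carousel above -0.2 rad), for 0.2 s.
2. with the pawl up, the carousel is pushed back most of a notch (value of joint pawl above 0.8 rad and value of joint carousel below -0.3 rad), for 0.1 s.
At the end, for the whole second after the job is handed in: The carousel rests one notch back (joint between -0.62 and -0.40 rad; the notch is at -0.524), the pawl is down in that notch (joint below 0.05 rad), and the three vials still stand in their cups (within 42 mm of the axis, tilted less than 0.3 rad) (value of joint carousel between -0.62 and -0.4 rad and value of joint pawl below 0.05 rad and velocity of joint carousel between -0.05 and 0.05 rad/s and horizontal distance between each of vial0_mid, vial1_mid, vial2_mid and hub below 0.042 m and height (world z) of each of vial0_mid, vial1_mid, vial2_mid below 0.078 m and angle between each of vial0_mid, vial1_mid, vial2_mid's own z axis and vertical below 0.3 rad); the robot touches nothing.
It fails at once if the carousel is turned back to the second notch (value of joint carousel below -0.95 rad).
It fails at once if the carousel is fed forward (value of joint carousel above 0.35 rad).
It fails at once if a vial is lifted or tipped out (height (world z) of any of vial0_mid, vial1_mid, vial2_mid above 0.08 m or angle between any of vial0_mid, vial1_mid, vial2_mid's own z axis and vertical above 0.6 rad).
It fails at once if a bystander is moved more than 20 mm (distance of any of reagent, jar, carton, cassette from where it was at the start of the episode above 0.02 m).
It also fails if it takes over 58 s, if anything falls off the work surface, if the arm or the gripper's body presses on something with over 40 N, if the wrist force passes 120 N, or if a joint passes its speed limit or range.

ROBOT

A 6-joint arm with a two-finger parallel gripper is mounted at the origin on the work surface. World frame = base frame: x ahead of the robot, y to its left, z up, the work surface at z = 0. Lengths are in m, angles in rad, forces in N, time in s.
With the tool pointing down it reaches from about 0.425 to 0.95 m from the base axis. Payload 3.5 kg.
Tool frame: the origin (TCP) lies between the finger pads; the fingertips stand 14 mm ahead of it and the grasp point (between the pads) lies 5 mm behind it (ctrl.tip_extent is the distance from the TCP to the fingertips, in m); x points along the fingers, z is the direction in which the jaws open and shut, and the axes are right-handed (so a half turn about x gives the same grasp; the last joint's range is limited). The gripper opens to 85 mm and grips with 20 to 120 N. Pads are 22 mm wide; open, the fingers measure 114 mm over their backs; the gripper's body (76 mm by 85 mm) begins 54 mm behind the grasp point. The pads swing forward as they close: fully open they stand 13 mm farther back than shut.
Start: joints at [1.128, 0.286, 1.577, -0, 1.279, -0.15], TCP at [0.195, 0.646, 0.245] pointing down, gripper open.
Joint ranges: [-2.77, 2.77], [-0.9, 2.22], [0.21, 2.48], [-1.53, 4.67], [0.24, 2.81], [-2.84, 2.84]. Speed limits (rad/s): [2.79, 2.79, 3.14, 3.14, 3.14, 3.14].

INTERFACE

Orientations are given as a unit quaternion [x, y, z, w].
In Python, from plant import ctrl gives the robot as it stands.
- The arm moves only by the tool move_arm, never from a script. Its argument "commands" is one flat list of numbers, 4 for each row, row after row: the shift along the tool's x, y, z in units of 25 mm (1.0 is 25 mm), then the turn about the tool's x in units of 5 degrees (1.0 is 5 degrees). A call has 1 to 20 rows; each row shifts and turns the commanded pose from where the row before left it, along the tool's axes as they then stand; what a row does not reach is not made up. A row lasts 1/8 s, in which the tool goes at most 62.5 mm and 10.7 degrees, less where a joint would pass 70% of its speed; a pose out of reach is approached as far as the arm can. A call is refused whole if a number of a shift passes 1 or a number of a turn 1, either way. A call with a gripper value outside its range is refused whole. "jaw" is the finger opening in mm, from 0 to 85.4, set as the call begins (left out, the last holds). The fingers move at their own pace and stop on an object; "force" is the grip in N (left out, the last holds). Time passes only in rows, so rows that do not move let the fingers close. It gives the time, the measured TCP pose, the force and the opening at its end, in the units of the state.
- ctrl.get_state(): the state, without advancing time (a new reading comes with each control period).
- ctrl.read_camera(name): name is "scene" or "top"; returns the picture (420x560x3 uint8, red, green, blue); there is no depth.
- ctrl.get_calibration(name): a dict with "camera_matrix" (3x3 intrinsics, pixels), "k1" (the pictures are not rectified: a ray, as slopes to the right and down, at radius r is drawn at 1 + k1 r^2 times it, then the intrinsics apply), "camera_from_world" (4x4, takes a point from world to camera coordinates). Camera axes: x right, y down, z forward; pixel columns grow to the right and rows downward; lengths in m; the calibration is good to about 2 mm. A picture is of the moment at which its call begins. get_calibration takes no time and is no camera call.
- ctrl.sign_off(): hands the job in, once; it reports no verdict.
The state is a dict: "time": time; "qpos": joint angles; "dq": joint speeds; "joint_efforts": joint torques, N m; "eef_pos": TCP position; "tcp_rot": TCP orientation; "contact_force": force on the tool from outside, world axes, zero at the start; "wrist_torque": the same for the moment, N m; "opening": opening from 0.0 (shut) to 1.0 (fully open).
Only numpy, scipy, OpenCV 4.12 (cv2) and the standard library are available. Lean on these libraries where they do the work, as an engineer would, in place of code of your own. Each camera call takes 0.05 s, during which the arm holds its last target.

## Working session

There is one attempt and no reset: what is moved stays moved. The work goes in short steps, Python scripts to look and compute and a tool call to move; the robot and the scene stay as the last step left them, time stands still between calls to the robot, and variables do not carry over. Pictures are saved under pics/ and viewed, and the job is handed in when it is done.

Besides the shell and the picture viewer there is one more tool, called after "Request:" in YAML: its name, and indented under it one key for each argument. move_arm: Moves the arm, as the interface text tells. Its arguments: {"type":"object","properties":{"commands":{"type":"array"},"jaw":{"type":"number"},"force":{"type":"number"}},"required":["commands"]}

```bash
mkdir -p pics; ls; python3 - <<'E'
from plant import ctrl
import cv2
for n in("scene","top"):
    im=ctrl.read_camera(n); cv2.imwrite(f"pics/{n}0.png",im[:,:,::-1])
    c=ctrl.get_calibration(n); print(n,c)
print(ctrl.get_state(),ctrl.tip_extent)
E
```

```text
pics
scene {'camera_matrix': array([[472.75633922,   0.        , 282.21830039],
       [  0.        , 472.75633922, 212.31042734],
       [  0.        ,   0.        ,   1.        ]]), 'k1': -0.12630319184812963, 'camera_from_world': array([[ 0.76814334,  0.64027593,  0.00159661, -0.38266602],
       [ 0.38695225, -0.46223963, -0.79787372, -0.12359153],
       [-0.51012132,  0.6134992 , -0.6028225 ,  1.47310885],
       [ 0.        ,  0.        ,  0.        ,  1.        ]])}
top {'camera_matrix': array([[507.8022101 ,   0.        , 279.75535129],
       [  0.        , 507.8022101 , 207.77767757],
       [  0.        ,   0.        ,   1.        ]]), 'k1': -0.10117286400473323, 'camera_from_world': array([[ 0.0131017 , -0.99989545, -0.00611871, -0.01446313],
       [-0.99550943, -0.01247001, -0.09383746,  0.54124084],
       [ 0.09375135,  0.00732067, -0.99556873,  1.48070399],
       [ 0.        ,  0.        ,  0.        ,  1.        ]])}
{'time': 0.1, 'qpos': array([ 1.12797647e+00,  2.87157092e-01,  1.57805140e+00, -1.22622657e-05,
        1.27860606e+00, -1.50001091e-01]), 'dq': array([ 5.35847308e-04, -1.44984490e-04, -4.02032625e-03, -4.94647946e-04,
        7.37143682e-05, -1.15423582e-03]), 'joint_efforts': array([ 1.25942941e-03, -4.07297516e+01, -2.93699026e+01, -1.18064386e-04,
        3.40473911e-03,  6.19744895e-06]), 'eef_pos': array([0.19456653, 0.64575103, 0.24402085]), 'tcp_rot': array([-0.42208061,  0.56828453,  0.42133528,  0.56690143]), 'contact_force': array([ 0.53519388,  0.47757285, -0.56721159]), 'wrist_torque': array([ 0.01893477, -0.06602968,  0.02096526]), 'opening': 1.0030261495492867} 0.014
```

View pics/scene0.png

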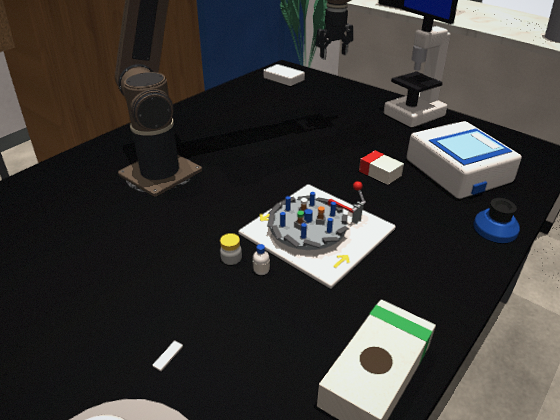

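View pics/top0.png

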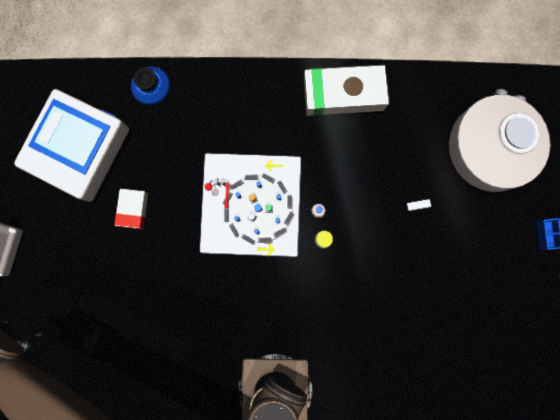

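```bash
cat > h.py <<'E'
import numpy as np,cv2
from plant import ctrl
def proj(n,P):
    c=ctrl.get_calibration(n);T=c["camera_from_world"];K=c["camera_matrix"]
    p=np.atleast_2d(P)@T[:3,:3].T+T[:3,3];s=p[:,:2]/p[:,2:]
    s=s*(1+c["k1"]*(s**2).sum(1,keepdims=True));return s*K[0,0]+K[:2,2]
def ray(n,uv):
    c=ctrl.get_calibration(n);T=c["camera_from_world"];K=c["camera_matrix"]
    s=cv2.undistortPoints(np.array(uv,float).reshape(-1,1,2),K,np.array([c["k1"],0,0,0.]))[:,0]
    d=np.c_[s,np.ones(len(s))]@T[:3,:3];o=-T[:3,:3].T@T[:3,3];return o,d
def onz(n,uv,z):
    o,d=ray(n,uv);return o+d*((z-o[2])/d[:,2])[:,None]
def tri(u1,u2):
    o1,d1=ray("scene",[u1]);o2,d2=ray("top",[u2])
    A=[];b=[]
    for o,d in((o1,d1[0]),(o2,d2[0])):
        d=d/np.linalg.norm(d);M=np.eye(3)-np.outer(d,d);A.append(M);b.append(M@o)
    return np.linalg.lstsq(np.vstack(A),np.hstack(b),rcond=None)[0]
def blobs(im,lo,hi,roi,mn=4):
    hsv=cv2.cvtColor(im,cv2.COLOR_RGB2HSV);m=cv2.inRange(hsv,lo,hi)
    x0,y0,x1,y1=roi;k=np.zeros_like(m);k[y0:y1,x0:x1]=m[y0:y1,x0:x1]
    n,l,s,c=cv2.connectedComponentsWithStats(k)
    return [(c[i].round(1).tolist(),s[i].tolist()) for i in range(1,n) if s[i,4]>=mn]
E
python3 - <<'E'
from h import *
t=cv2.imread("pics/top0.png")[:,:,::-1].copy();s=cv2.imread("pics/scene0.png")[:,:,::-1].copy()
print("blue top");[print(b) for b in blobs(t,(100,120,50),(125,255,255),(200,150,305,260))]
print("red top");[print(b) for b in blobs(t,(0,150,80),(6,255,255),(195,150,305,260))]
print("red scene");[print(b) for b in blobs(s,(0,150,80),(6,255,255),(240,175,400,280))]
print("blue scene");[print(b) for b in blobs(s,(100,120,50),(125,255,255),(240,175,400,280))]
# plate corners
hsv=cv2.cvtColor(t,cv2.COLOR_RGB2HSV);m=cv2.inRange(hsv,(0,0,150),(180,60,255));k=0*m;k[145:265,195:308]=m[145:265,195:308]
q=cv2.morphologyEx(k,cv2.MORPH_OPEN,np.ones((3,3)))
cs,_=cv2.findContours(q,cv2.RETR_EXTERNAL,cv2.CHAIN_APPROX_NONE);c=max(cs,key=cv2.contourArea)
h=cv2.convexHull(c);print(cv2.minAreaRect(h)); ap=cv2.approxPolyDP(h,6,True)[:,0];print(ap);print(onz("top",ap,0.014))
for n,im,r in(("t",t,(195,145,310,265)),("s",s,(235,170,400,285))):
    cv2.imwrite(f"pics/{n}z.png",cv2.resize(im[r[1]:r[3],r[0]:r[2],::-1],None,fx=4.8,fy=4.8,interpolation=cv2.INTER_CUBIC))
E
```

```text
blue top
([258.5, 184.0], [257, 182, 4, 5, 18])
([237.6, 194.8], [236, 193, 4, 5, 16])
([278.4, 196.6], [277, 195, 4, 4, 15])
([257.7, 207.8], [255, 205, 7, 7, 36])
([236.6, 218.4], [235, 217, 4, 4, 15])
([277.5, 220.0], [276, 218, 4, 5, 16])
([256.4, 231.2], [255, 229, 4, 5, 14])
red top
([226.4, 195.5], [225, 183, 4, 25, 63])
([208.1, 186.3], [205, 184, 7, 6, 33])
red scene
([357.2, 185.0], [353, 181, 9, 9, 63])
([330.4, 199.9], [329, 199, 5, 3, 10])
([344.1, 206.2], [336, 202, 17, 10, 36])
blue scene
([311.7, 198.0], [310, 192, 5, 14, 57])
([287.5, 202.5], [285, 196, 6, 15, 62])
([332.7, 208.3], [330, 202, 6, 14, 64])
([307.7, 214.9], [304, 209, 8, 14, 93])
([282.0, 218.7], [280, 212, 5, 15, 70])
([329.2, 224.8], [327, 218, 6, 15, 67])
([303.1, 230.0], [301, 223, 6, 15, 75])
([260.1, 248.4], [256, 244, 9, 10, 68])
((250.1157684326172, 204.37464904785156), (97.37767791748047, 99.70941925048828), 2.12109637260437)
[[205 154]
 [300 158]
 [296 255]
 [200 251]]
[[ 0.7033614   0.22132246  0.014     ]
 [ 0.69415755 -0.06658141  0.014     ]
 [ 0.40244412 -0.05744485  0.014     ]
 [ 0.41024249  0.22829482  0.014     ]]
```

View pics/tz.png

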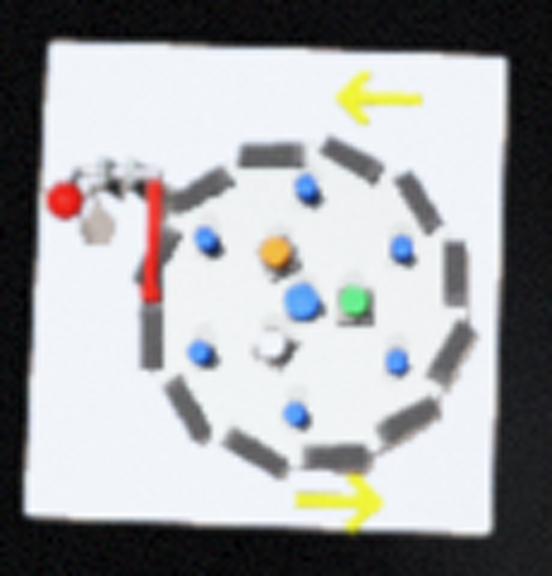

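View pics/sz.png

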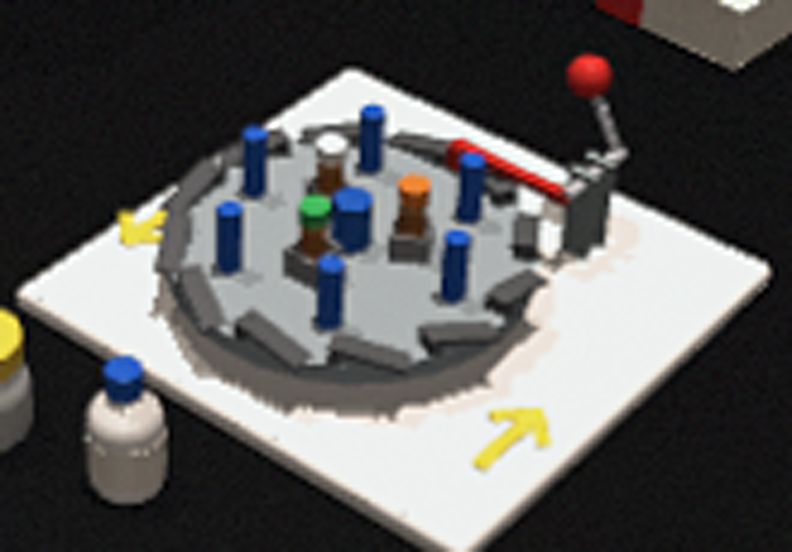

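```bash
python3 - <<'E'
from h import *
hub=onz("top",[(257.7,207.8)],.075)[0]
peg=onz("top",[(258.5,184),(237.6,194.8),(236.6,218.4),(256.4,231.2),(277.5,220),(278.4,196.6)],.085)
print(hub,peg.mean(0));
c=peg.mean(0)
for i,p in enumerate(peg): d=p-c;print(p.round(4),np.hypot(*d[:2]),np.degrees(np.arctan2(d[1],d[0]))-60*i)
k=tri((357.2,185),(208.1,186.3));print("knob",k, onz("top",[(208.1,186.3)],.104))
P=np.array([[0.7034,.2213],[.6942,-.0666],[.4024,-.0574],[.4102,.2283]])
e=[P[1]-P[0],P[2]-P[1],P[3]-P[2],P[0]-P[3]]
print([np.degrees(np.arctan2(a[1],a[0])) for a in e])
for yaw in (-1.5,-2,-2.5):
  a=np.radians(yaw);R=np.array([[np.cos(a),-np.sin(a)],[np.sin(a),np.cos(a)]])
  o=P.mean(0)-R@[.015,.025];print(yaw,"o plate",o,"knob->feeder",R.T@(k[:2]-c[:2]),R.T@(P-o).T.__class__(0) if 0 else (R.T@(P-o).T).T.round(4).tolist())
s=ctrl.get_state();from scipy.spatial.transform import Rotation as Ro
print(Ro.from_quat(s["tcp_rot"]).as_matrix())
E
```

```text
[0.53585463 0.05538431 0.075     ] [0.53591796 0.05549912 0.085     ]
[0.6034 0.0538 0.085 ] 0.06747308048104972 -1.4662757246253644
[0.5715 0.113  0.085 ] 0.06764823309204215 -1.7541699776307524
[0.5039 0.1145 0.085 ] 0.06710611078371032 -1.4705302902393527
[0.4682 0.0574 0.085 ] 0.06776127207803055 -1.635693561366537
[ 0.5008 -0.002   0.085 ] 0.06738367183501312 -361.40591669377443
[ 0.5678 -0.0037  0.085 ] 0.06720022716424986 -361.71327668087406
knob [0.5911471  0.19427173 0.10843476] [[0.59249615 0.19550115 0.104     ]]
[np.float64(-91.83029474456819), np.float64(178.19415142123015), np.float64(88.43613547916058), np.float64(-1.3676476140242402)]
-1.5 o plate [0.53690072 0.05680122] knob->feeder [0.05157758 0.14017079] [[0.1621, 0.1688], [0.1605, -0.1192], [-0.1315, -0.1177], [-0.1311, 0.1681]]
-2 o plate [0.53668665 0.05693872] knob->feeder [0.05035241 0.14061554] [[0.1609, 0.1701], [0.1617, -0.118], [-0.1302, -0.119], [-0.1324, 0.1668]]
-2.5 o plate [0.53647379 0.05707809] knob->feeder [0.04912341 0.14104959] [[0.1596, 0.1713], [0.163, -0.1167], [-0.129, -0.1202], [-0.1336, 0.1656]]
[[-9.41450379e-04 -9.57434910e-01  2.88647720e-01]
 [-2.01262368e-03  2.88649077e-01  9.57432849e-01]
 [-9.99997532e-01  3.20436284e-04 -2.19870495e-03]]
```

Request:
move_arm:
  commands: [0, 0, 0, -0.75, 0, 0, 0, -0.75, 0, 0, 0, -0.75, 0, 0, 0, -0.75, 0, -0.8, -1, 0, 0, -0.8, -1, 0, 0, -0.8, -1, 0, 0, -0.8, -1, 0, 0, -0.8, -1, 0, 0, -0.8, -1, 0, 0, -0.8, -1, 0, 0, -0.8, -1, 0, 0, -0.8, -1, 0, 0, -0.8, -1, 0, 0, -0.8, -1, 0, 0, -0.8, -1, 0, 0, -0.8, -1, 0, 0, -0.8, -1, 0, 0, -0.8, -1, 0, 0, -0.8, -1, 0]
  jaw: 0

```text
time: 2.6
eef_pos: [0.5025, 0.2356, 0.2447]
tcp_rot: [-0.492, 0.508, 0.492, 0.507]
contact_force: [0.4, -0.7, 0.2]
opening: 0.0
```

```bash
cat >> h.py <<'E'
from scipy.spatial.transform import Rotation as Ro
YAW=np.radians(-1.7);O=np.array([.5361,.0556])
FR=np.array([[np.cos(YAW),-np.sin(YAW)],[np.sin(YAW),np.cos(YAW)]])
def st(target=None):
    s=ctrl.get_state();M=Ro.from_quat(s["tcp_rot"]).as_matrix();p=s["eef_pos"]
    f=FR.T@(p[:2]-O)*1000
    print("t",s["time"],"feeder mm",f.round(1),"tipz",(p[2]*1000-14).round(1),"zyaw rel",np.degrees(np.arctan2(M[1,2],M[0,2])-YAW).round(2),"F",s["contact_force"].round(2),"open",round(s["opening"],3))
    if target is not None:
        g=np.append(O+FR@(np.array(target[:2])/1000),target[2]/1000+.014)
        print("units",(M.T@(g-p)/.025).round(2))
E
python3 - <<'E'
from h import *
st((18,140,98))
im=ctrl.read_camera("scene"); cv2.imwrite("pics/s1.png",im[:,:,::-1])
E
```

```text
t 2.6 feeder mm [-39.  178.9] tipz 230.7 zyaw rel 89.92 F [ 0.36 -0.75  0.2 ] open 0.0
units [ 5.31 -2.29 -1.55]
```

View pics/s1.png

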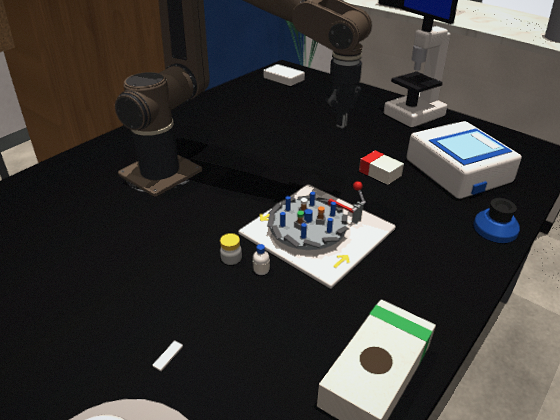

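Request:
move_arm:
  commands: [0, -0.57, -0.39, 0, 0, -0.57, -0.39, 0, 0, -0.57, -0.39, 0, 0, -0.57, -0.39, 0, 0.9, 0, 0, 0, 0.9, 0, 0, 0, 0.9, 0, 0, 0, 0.9, 0, 0, 0, 0.9, 0, 0, 0, 0.8, 0, 0, 0, 0, 0, 0, 0]

```text
time: 4.03
eef_pos: [0.5569, 0.1954, 0.1106]
tcp_rot: [-0.491, 0.509, 0.493, 0.506]
contact_force: [-0.2, 0.6, 0.3]
opening: 0.001
```

```bash
python3 - <<'E'
from h import *
st((60,140,98))
for n,r in (("scene",(235,130,400,255)),("top",(180,140,320,265))):
  im=ctrl.read_camera(n)[r[1]:r[3],r[0]:r[2]]; cv2.imwrite(f"pics/{n}2.png",cv2.resize(im[:,:,::-1],None,fx=4.5,fy=4.5,interpolation=cv2.INTER_CUBIC))
E
```

```text
t 4.025 feeder mm [ 16.6 140.4] tipz 96.6 zyaw rel 89.92 F [-0.2   0.62  0.26] open 0.001
units [-0.06 -1.73 -0.01]
```

View pics/scene2.png

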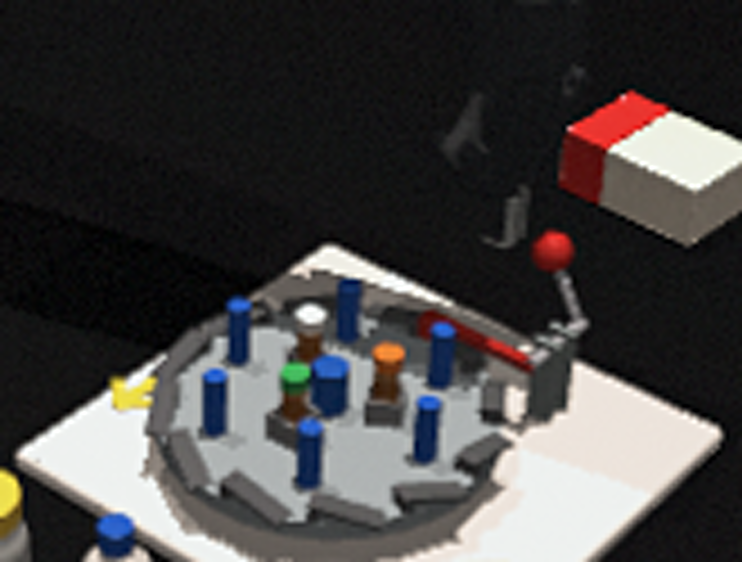

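View pics/top2.png

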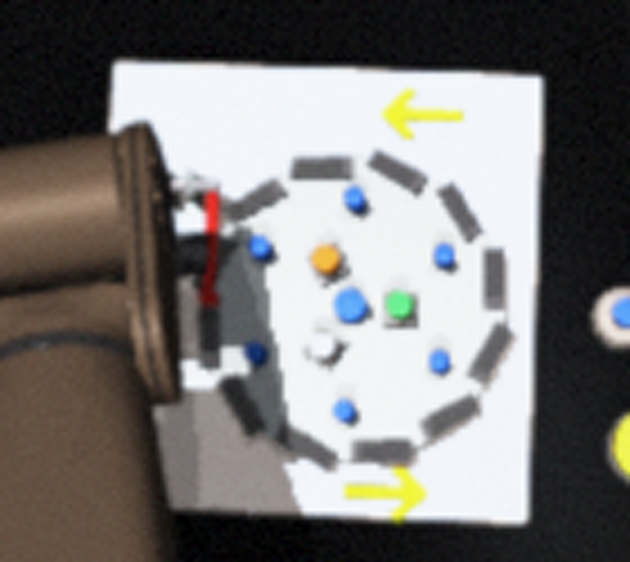

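Request:
move_arm:
  commands: [0, -0.3, 0, 0, 0, -0.3, 0, 0, 0, -0.3, 0, 0, 0, -0.3, 0, 0, 0, -0.3, 0, 0, 0, -0.3, 0, 0, 0, -0.3, 0, 0, 0, -0.1, 0, 0, 0, 0, 0, 0, 0, 0.5, 0, 0, 0, 0.5, 0, 0, -0.8, 0.5, 0, 0, -1, 0, 0, 0, -1, 0, 0, 0]

```text
time: 5.88
eef_pos: [0.574, 0.1954, 0.1834]
tcp_rot: [-0.492, 0.508, 0.492, 0.507]
contact_force: [-0.5, 0.4, 0.3]
opening: -0.001
```

```bash
cat >> h.py <<'E'
def look(tag,ts=False):
    ims={}
    for n,r in (("scene",(235,130,400,255)),("top",(180,140,320,265))):
        if n=="top" and not ts: continue
        im=ctrl.read_camera(n);ims[n]=im;im=im[r[1]:r[3],r[0]:r[2]]; cv2.imwrite(f"pics/{n}{tag}.png",cv2.resize(im[:,:,::-1],None,fx=4.5,fy=4.5,interpolation=cv2.INTER_CUBIC))
    return ims
E
python3 - <<'E'
from h import *
st();look(3)
E
```

```text
t 5.875 feeder mm [ 33.8 140.9] tipz 169.4 zyaw rel 89.95 F [-0.52  0.37  0.26] open -0.001
```

View pics/scene3.png

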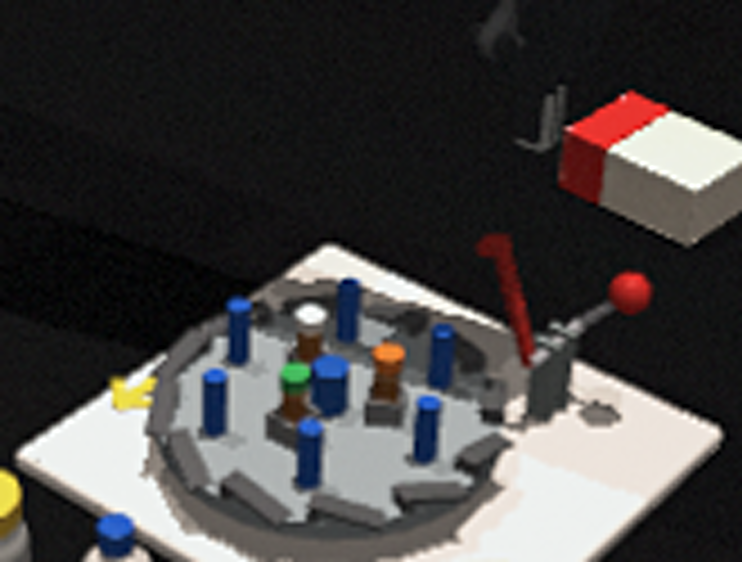

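Request:
move_arm:
  commands: [0, 0.49, -0.87, 0, 0, 0.49, -0.87, 0, 0, 0.49, -0.87, 0, 0, 0.49, -0.87, 0, 0, 0.49, -0.87, 0, 0, 0.49, -0.87, 0, 0, 0.49, -0.87, 0, 0, 0.49, -0.87, 0, 0, 0, 0, 0, 0.8, 0, 0, 0, 0.8, 0, 0, 0, 0, 0, 0, 0]

```text
time: 7.42
eef_pos: [0.4708, 0.0253, 0.141]
tcp_rot: [-0.491, 0.508, 0.494, 0.507]
contact_force: [1.0, -0.9, -0.7]
opening: 0.001
```

```bash
python3 - <<'E'
from h import *
st((-64,-34,62));look(4,True)
E
```

```text
t 7.425 feeder mm [-64.4 -32.2] tipz 127.0 zyaw rel 89.96 F [ 0.96 -0.94 -0.7 ] open 0.001
units [ 2.6  -0.03 -0.07]
```

View pics/scene4.png

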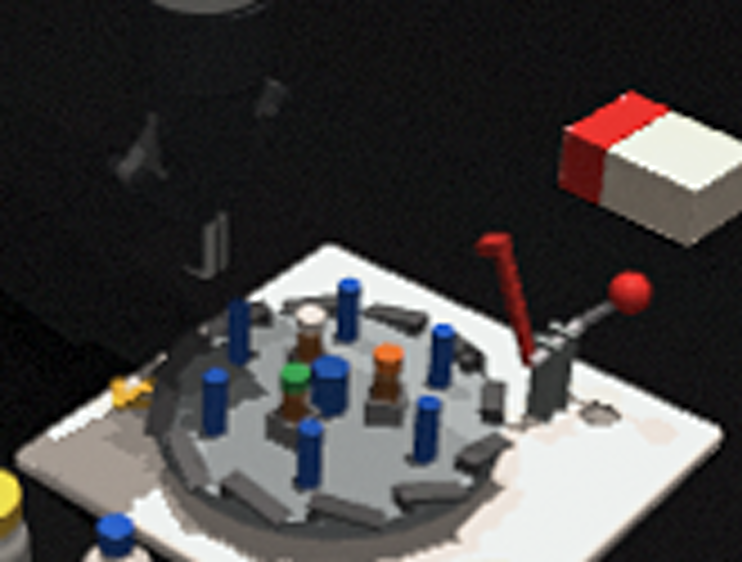

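View pics/top4.png

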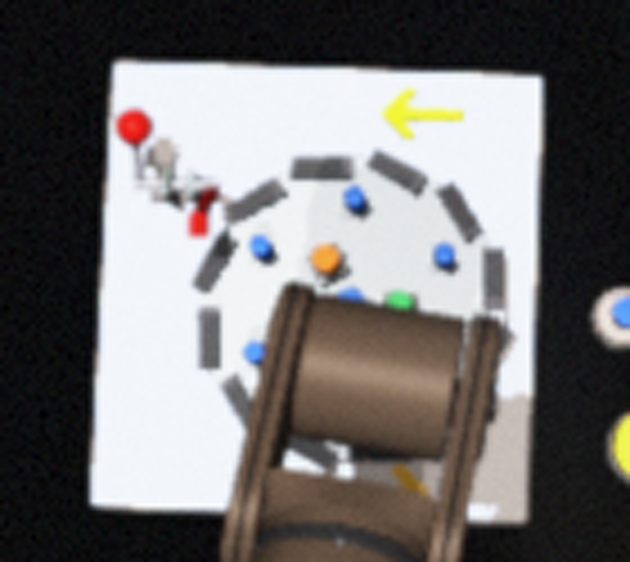

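Request:
move_arm:
  commands: [0.9, 0, 0, 0, 0.9, 0, 0, 0, 0.8, 0, 0, 0, 0, 0, 0, 0, 0, 0, 0.2, 0, 0, 0, 0.2, 0, 0, 0, 0.2, 0, 0, 0, 0.2, 0, 0, 0, 0.2, 0, 0, 0, 0.2, 0, 0, 0, 0.1, 0, 0, 0, 0, 0]

```text
time: 9.02
eef_pos: [0.4728, 0.0572, 0.0776]
tcp_rot: [-0.492, 0.508, 0.493, 0.508]
contact_force: [-0.6, -0.5, 0.7]
opening: 0.0
```

```bash
cat >> h.py <<'E'
def angle(im,verbose=False):
    out=[]
    for (c,s) in blobs(im,(100,120,40),(125,255,255),(200,150,305,260)):
        p=(FR.T@(onz("top",[c],.085)[0][:2]-O))*1000;r=np.hypot(*p);a=np.degrees(np.arctan2(p[1],p[0]))
        if verbose: print(c,s[4],p.round(1),r.round(1),a.round(1))
        if 62<r<74: out.append(a)
    # residual mod 60, carousel in (-45,15)
    th=[(a+45)%60-45 for a in out]
    print("carousel rad",np.radians(th).round(3),"median",np.radians(np.median(th)).round(3))
E
python3 - <<'E'
from h import *
print("ref:");angle(cv2.imread("pics/top0.png")[:,:,::-1].copy())
st((-64,10,62));angle(look(5,True)["top"],True)
E
```

```text
ref:
carousel rad [ 0.003  0.001 -0.003  0.007  0.004  0.003] median 0.003
t 9.025 feeder mm [-63.3  -0.3] tipz 63.6 zyaw rel 89.94 F [-0.57 -0.48  0.73] open 0.0
units [0.06 0.03 0.41]
[265.5, 185.2] 18 [ 64.7 -20. ] 67.7 -17.2
[242.2, 189.8] 16 [48.6 46. ] 66.9 43.4
[280.6, 203.1] 17 [ 15.  -65.4] 67.1 -77.0
[257.7, 207.7] 36 [-0.9 -0.7] 1.1 -139.5
carousel rad [-0.3   -0.29  -0.298] median -0.298
```

View pics/scene5.png

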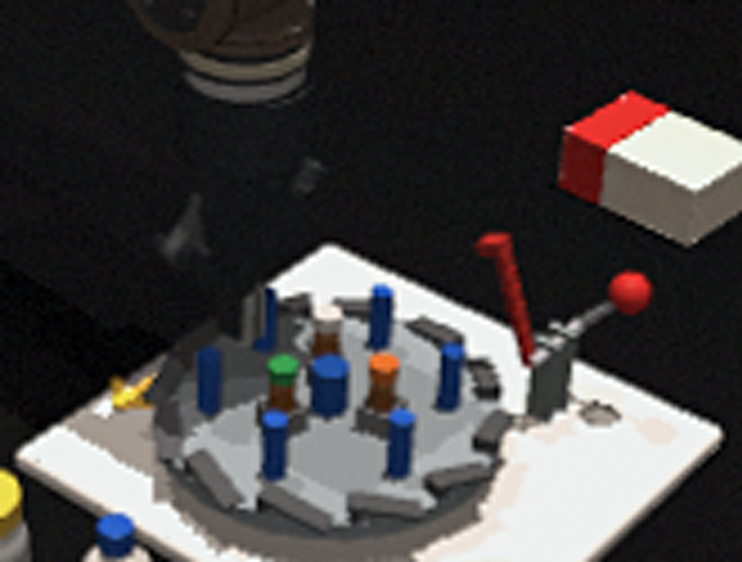

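Request:
move_arm:
  commands: [0, 0, 0.12, 0, 0, 0, 0.12, 0, 0, 0, 0.12, 0, 0, 0, 0.08, 0, 0, 0, 0, 0, 0, 0, 0, 0]

```text
time: 9.88
eef_pos: [0.4732, 0.068, 0.0777]
tcp_rot: [-0.492, 0.508, 0.492, 0.508]
contact_force: [-0.2, 0.2, -0.3]
opening: 0.003
```

```bash
python3 - <<'E'
from h import *
st((-64,12,62));angle(look(6,True)["top"],True)
E
```

```text
t 9.875 feeder mm [-63.2  10.5] tipz 63.7 zyaw rel 89.93 F [-0.24  0.18 -0.28] open 0.003
units [0.07 0.03 0.06]
[245.6, 187.1] 17 [56.8 36.7] 67.6 32.8
[269.3, 186.9] 16 [ 60.2 -31.1] 67.8 -27.3
[257.8, 207.6] 35 [-0.6 -1. ] 1.2 -119.5
[281.3, 207.2] 16 [  3.4 -67.9] 68.0 -87.1
[233.5, 207.2] 10 [-2.4 68.3] 68.4 92.0
carousel rad [-0.474 -0.477 -0.474 -0.489] median -0.475
```

Request:
move_arm:
  commands: [0, 0, 0.05, 0, 0, 0, 0, 0, 0, 0, 0, 0, 0, 0, -0.4, 0, 0, 0, -0.4, 0, -1, 0, 0, 0, -1, 0, 0, 0, -1, 0, 0, 0, -1, 0, 0, 0, -1, 0, 0, 0, -0.5, 0, 0.5, 0, 0, 0, 0.8, 0, 0, 0, 0.8, 0, 0, 0, 0.8, 0]

```text
time: 11.72
eef_pos: [0.4747, 0.1225, 0.2146]
tcp_rot: [-0.492, 0.508, 0.493, 0.507]
contact_force: [-0.4, 0.3, 0.2]
opening: 0.002
```

```bash
python3 - <<'E'
from h import *
st((140,140,150));angle(look(7,True)["top"],True)
E
```

```text
t 11.725 feeder mm [-63.4  65. ] tipz 200.6 zyaw rel 89.92 F [-0.38  0.33  0.17] open 0.002
units [ 2.02 -8.13  3.01]
[245.8, 187.1] 17 [56.8 36.1] 67.3 32.4
[269.4, 186.9] 17 [ 60.2 -31.4] 67.9 -27.5
[257.7, 207.8] 36 [-1.2 -0.8] 1.4 -146.7
[281.3, 207.5] 14 [  2.5 -67.9] 68.0 -87.9
[269.5, 227.9] 15 [-57.  -36.9] 67.9 -147.1
carousel rad [-0.482 -0.48  -0.486 -0.472] median -0.481
```

Request:
move_arm:
  commands: [0, -0.82, 0.3, 0, 0, -0.82, 0.3, 0, 0, -0.82, 0.3, 0, 0, -0.82, 0.3, 0, 0, -0.82, 0.3, 0, 0, -0.82, 0.3, 0, 0, -0.82, 0.3, 0, 0, -0.82, 0.3, 0, 0, -0.82, 0.3, 0, 0, -0.82, 0.3, 0, 0, 0, 0, 0, 0.9, 0, 0, 0, 0.9, 0, 0, 0, 0.9, 0, 0, 0, 0.9, 0, 0, 0, 0.7, 0, 0, 0, 0, 0, 0, 0]

```text
time: 13.95
eef_pos: [0.6811, 0.19, 0.1051]
tcp_rot: [-0.491, 0.509, 0.493, 0.506]
contact_force: [1.2, -0.5, -0.5]
opening: -0.001
```

```bash
python3 - <<'E'
from h import *
st((84,140,93));look(8)
E
```

```text
t 13.95 feeder mm [140.9 138.6] tipz 91.1 zyaw rel 89.92 F [ 1.16 -0.49 -0.51] open -0.001
units [-0.07  2.28  0.05]
```

View pics/scene8.png

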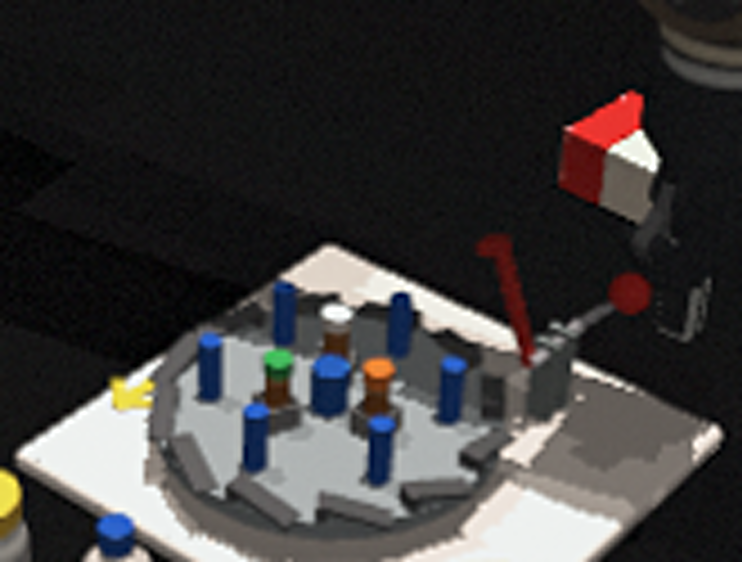

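Request:
move_arm:
  commands: [0, 0.3, 0, 0, 0, 0.3, 0, 0, 0, 0.3, 0, 0, 0, 0.3, 0, 0, 0, 0.3, 0, 0, 0, 0.3, 0, 0, 0, 0.3, 0, 0, 0, 0, 0, 0, 0, 0, 0, 0, 0, -0.5, 0, 0, 0, -0.5, 0, 0, -1, 0, 0, 0, -1, 0, 0, 0, -1, 0, 0, 0, -1, 0, 0, 0, 0, 0, 0, 0]

```text
time: 16.0
eef_pos: [0.6573, 0.1911, 0.211]
tcp_rot: [-0.493, 0.506, 0.491, 0.51]
contact_force: [0.8, -0.1, -0.4]
opening: -0.003
```

```bash
python3 - <<'E'
from h import *
st((-63,-20,190));angle(look(9,True)["top"],True)
E
```

```text
t 16.0 feeder mm [117.1 139. ] tipz 197.0 zyaw rel 89.91 F [ 0.82 -0.08 -0.39] open -0.003
units [ 0.23  7.2  -6.37]
[245.4, 187.0] 20 [57.1 37.3] 68.2 33.1
[269.4, 186.9] 17 [ 60.2 -31.4] 67.9 -27.5
[233.8, 207.2] 19 [-2.3 67.5] 67.5 92.0
[257.8, 207.8] 37 [-1.1 -1. ] 1.6 -137.7
[281.3, 207.5] 14 [  2.5 -67.9] 68.0 -87.9
[245.2, 227.8] 19 [-59.7  32.1] 67.7 151.7
[269.5, 227.9] 15 [-57.  -36.9] 67.9 -147.1
carousel rad [-0.469 -0.48  -0.489 -0.486 -0.493 -0.472] median -0.483
```

View pics/scene9.png

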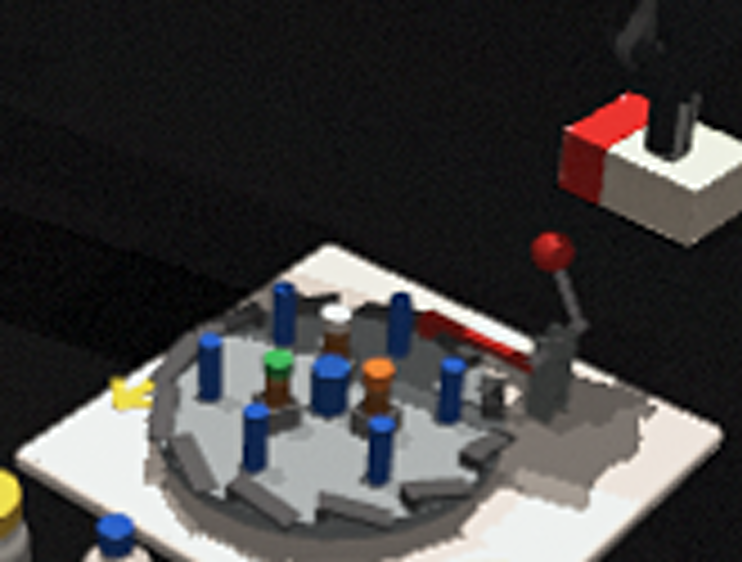

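Request:
move_arm:
  commands: [0, 0.72, -0.565, 0, 0, 0.72, -0.565, 0, 0, 0.72, -0.565, 0, 0, 0.72, -0.565, 0, 0, 0.72, -0.565, 0, 0, 0.72, -0.565, 0, 0, 0.72, -0.565, 0, 0, 0.72, -0.565, 0, 0, 0.72, -0.565, 0, 0, 0.72, -0.565, 0, 0, 0, 0, 0, 1, 0, 0, 0, 1, 0, 0, 0, 1, 0, 0, 0, 0, 0, 0, 0]

```text
time: 17.98
eef_pos: [0.4691, 0.0559, 0.13]
tcp_rot: [-0.491, 0.509, 0.494, 0.506]
contact_force: [0.9, 0.2, 0.6]
opening: -0.0
```

```bash
python3 - <<'E'
from h import *
st((-63,-2,64))
E
```

```text
t 17.975 feeder mm [-67.   -1.7] tipz 116.0 zyaw rel 89.93 F [0.94 0.19 0.56] open -0.0
units [ 2.08 -0.17 -0.01]
```

Request:
move_arm:
  commands: [0.7, -0.08, 0, 0, 0.7, -0.08, 0, 0, 0.68, 0, 0, 0, 0, 0, 0, 0, 0, 0, 0.2, 0, 0, 0, 0.2, 0, 0, 0, 0.1, 0, 0, 0, 0.04, 0, 0, 0, 0.02, 0, 0, 0, 0, 0]

```text
time: 19.23
eef_pos: [0.4752, 0.0692, 0.0809]
tcp_rot: [-0.492, 0.508, 0.492, 0.508]
contact_force: [-0.3, -0.6, 0.5]
opening: 0.002
```

```bash
python3 - <<'E'
from h import *
st((-63,13.8,64));angle(look(10,True)["top"])
E
```

```text
t 19.225 feeder mm [-61.3  11.8] tipz 66.9 zyaw rel 89.92 F [-0.33 -0.6   0.46] open 0.002
units [0.12 0.07 0.08]
carousel rad [-0.491 -0.492 -0.514 -0.486] median -0.492
```

Request:
move_arm:
  commands: [0, 0, 0.03, 0, 0, 0, 0.03, 0, 0, 0, 0.02, 0, 0, 0, 0, 0, 0, 0, 0, 0]

```text
time: 19.95
eef_pos: [0.4751, 0.0713, 0.0808]
tcp_rot: [-0.492, 0.508, 0.492, 0.508]
contact_force: [0.0, -0.7, 0.4]
opening: -0.003
```

```bash
python3 - <<'E'
from h import *
st();angle(look(11,True)["top"])
E
```

```text
t 19.95 feeder mm [-61.5  13.9] tipz 66.8 zyaw rel 89.93 F [ 0.02 -0.67  0.4 ] open -0.003
carousel rad [-0.516 -0.526 -0.535 -0.525] median -0.525
```

Request:
move_arm:
  commands: [0, 0, -0.3, 0, 0, 0, -0.3, 0, -1, 0, 0, 0, -1, 0, 0, 0, -1, 0, 0, 0, -1, 0, 0, 0, -1, 0, 0, 0, 0, 0, 1, 0, 0, 0, 1, 0, 0, 0, 1, 0, 0, 0, 1, 0, 0, 0, 1, 0, 0, 0, 1, 0, 0, 0, 1, 0, 0, 0, 0, 0]

```text
time: 21.92
eef_pos: [0.4799, 0.2318, 0.2056]
tcp_rot: [-0.493, 0.507, 0.493, 0.507]
contact_force: [-0.0, 0.0, 0.1]
opening: 0.003
```

```bash
python3 - <<'E'
from h import *
st();ims=look(12,True);angle(ims["top"])
s=ims["scene"]
for n,im in (("scene",s),):
  print([b[0] for b in blobs(im,(0,150,60),(6,255,255),(240,165,400,280))])
  a=cv2.imread("pics/scene0.png")[:,:,::-1]
cv2.imwrite("pics/full12.png",s[:,:,::-1])
E
```

```text
t 21.925 feeder mm [-61.4 174.5] tipz 191.6 zyaw rel 90.03 F [-0.01  0.01  0.07] open 0.003
carousel rad [-0.518 -0.526 -0.519 -0.525 -0.513 -0.521] median -0.52
[[364.1, 168.6], [357.3, 185.1], [338.8, 204.6]]
```

View pics/scene12.png

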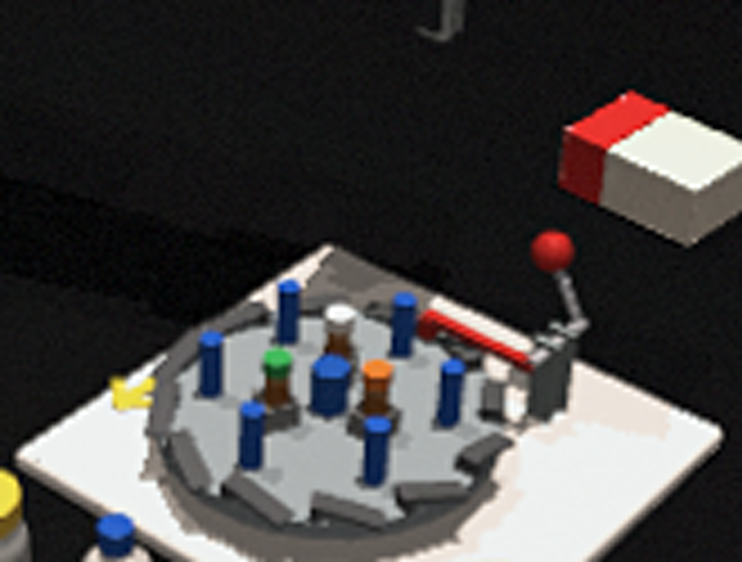

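View pics/full12.png

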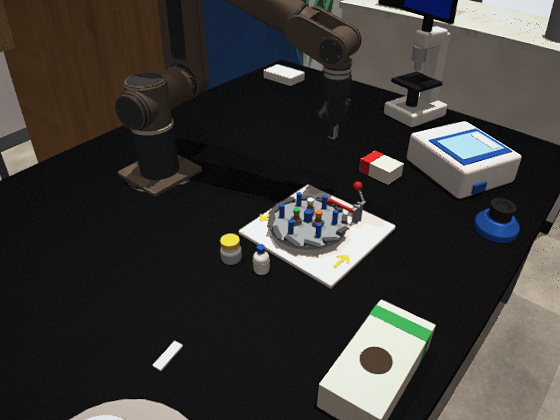

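The knob is back at (357.3, 185.1), against (357.2, 185.0) at the start, so the pawl is fully down. The carousel reads −0.52 rad, the vials stand, the bystanders are where they were and the arm is clear.

```bash
python3 -c "
from plant import ctrl
print(ctrl.sign_off())"
```

```text
the job is handed in; nothing more can be done
None
```

The carousel is one notch back with the pawl down in that notch. I handed the job in at about 22 s.

- **What I did:** With the fingers shut, I pushed the knob over and the pawl stayed up. I then pushed peg3 clockwise to about −0.48 rad, deliberately a little short of the notch. I pushed the knob back so the pawl dropped, then nudged the peg until the carousel seated.
- **Last checks:** The carousel measured −0.52 rad in the top camera; single pegs read −0.513 to −0.526. The knob was within 0.1 pixel of where it started in the scene picture, so the pawl is down. All three vials were standing, and the bottle, jar, carton and cassette looked unmoved by eye. The arm was clear, with about 0 N at the wrist.
- **Disagreements:** No check failed. Before the last nudge, the peg readings spread by up to 0.03 rad.

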